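Put a brake piston away in its pan and cover it

ROBOT

A 6-joint arm with a two-finger parallel gripper is mounted at the origin on the work surface. World frame = base frame: x ahead of the robot, y to its left, z up, the work surface at z = 0. Lengths are in m, angles in rad, forces in N, time in s.
With the tool pointing down it reaches from about 0.3 to 0.95 m from the base axis. Payload 3.1 kg.
Tool frame: the origin (TCP) lies midway between the tips of the shut fingers; the grasp point (between the pads) lies 19 mm behind it (arm.grip_point_offset is the distance from the TCP to the grasp point, in m); z points along the fingers, y is the direction in which the jaws open and shut (so a half turn about z gives the same grasp; the last joint's range is limited). The gripper opens to 85 mm and grips with 20 to 120 N. Pads are 22 mm wide; open, the fingers measure 114 mm over their backs; the gripper's body (76 mm by 85 mm) begins 54 mm behind the grasp point. The pads swing forward as they close: fully open they stand 13 mm farther back than shut.
Start: joints at [-1.191, 0.308, 1.634, -0, 1.2, -0.07], TCP at [0.272, -0.563, 0.231] pointing down, gripper open.
Joint ranges: [-3.06, 3.06], [-0.79, 1.96], [0.05, 2.63], [-1.19, 4.34], [0.05, 2.64], [-2.94, 2.94]. Speed limits (rad/s): [2.79, 2.79, 3.14, 3.14, 3.14, 3.14].

INTERFACE

Orientations are given as a unit quaternion [w, x, y, z].
In Python, from workcell import status, vision, order, arm gives the robot as it stands.
- The arm moves only by the tool servo_tool, never from a script. Its argument "motion" is a list that holds one entry, the list of rows, each a list of 5 numbers: the gripper command: -1 is shut, 1 is fully open, values between are in proportion, then the shift along the tool's x, y, z in m, then the turn about the tool's z in degrees. In form: [[[claw, tx, ty, tz, spin], ...]]. A call has exactly 5 rows; each row shifts and turns the commanded pose from where the row before left it, along the tool's axes as they then stand; what a row does not reach is not made up. A row lasts 1/12 s, in which the tool goes at most 41.7 mm and 7.16 degrees, less where a joint would pass 70% of its speed; a pose out of reach is approached as far as the arm can. A call with a gripper value outside its range is refused whole. The fingers move at their own pace and stop on an object; the grip force is fixed at half the most. Time passes only in rows, so rows that do not move let the fingers close, or fill a call up. It gives the time, the measured TCP pose, the force and the opening at its end, in the units of the state.
- status.get_state(): the state, without advancing time (a new reading comes with each control period).
- vision.camera(name): name is "scene" or "top" or "wrist"; returns a dict with "color" (480x640x3 uint8, blue, green, red), "K" (3x3 intrinsics, pixels), "pose" (4x4, takes a point from camera to world coordinates); the wrist camera has in their place "hand_eye" (4x4, takes a point from camera to tool coordinates, whose origin is the TCP and whose axes are the flange's). Camera axes: x right, y up, looking along -z (the intrinsics and any distortion apply to the point x, -y, -z); pixel columns grow to the right and rows downward; lengths in m; the calibration is good to about 2 mm. A picture is of the moment at which its call begins: read the wrist's pose just before it. There is no depth.
- order.job_done(): hands the job in, once; it reports no verdict.
The state is a dict: "clock": time; "qpos": joint angles; "joint_velocities": joint speeds; "joint_torque": joint torques, N m; "ee_pos": TCP position; "eef_rot": TCP orientation; "contact_force": force on the tool from outside, world axes, zero at the start; "ft_torque": the same for the moment, N m; "opening": opening from 0.0 (shut) to 1.0 (fully open).
Only numpy, scipy, OpenCV 4.12 (cv2) and the standard library are available. Lean on these libraries where they do the work, as an engineer would, in place of code of your own. Each camera call takes 0.05 s, during which the arm holds its last target. There are 200 camera calls.

TASK

Keep the dust off the overhauled brake piston: stand it upright on the floor of the wide steel pan and let go of it, then put the loose lid on that pan so that it is fully seated and lies level on the rim. Set both down gently rather than letting them drop, keep the pan standing upright on the bench, and leave the smaller tin, the scan tool and the spray can where they are.

Things in the scene. Friction and masses are not known exactly. Their poses are not given: they have to be found in the camera images.
- pan: Wide open round pan of bare steel, loose, 0.9 kg, standing on the bench: outside diameter 150 mm, height 85 mm, wall 4 mm (mouth 142 mm across), floor 5 mm thick. Origin: centre of its underside; z up.
- pan_rim (a point): Centre of the pan's mouth, in the plane of the top of its rim (85 mm above its underside).
- lid_handle (a point): Centre of the grip bar of the loose round aluminium lid (about 0.3 to 0.55 kg), which lies right way up on the bench. The grip bar is straight and level: 90 mm long along this point's x axis, 12 mm wide along its y, 18 mm high, with a leg at each end and 28 mm of free space under its middle. The bar's centre is 37 mm above the upper face of the lid's disc and 52 mm above the lid's very underside. z up. The lid's centre of mass is on the axis below the bar's centre.
- lid_seat (a point): Centre of the lid's seating face, 42 mm below the grip bar's centre. The lid is a disc 164 mm across and 5 mm thick; below it a concentric step 134 mm across (narrowing to 126 mm at the bottom) reaches down 10 mm. When the lid is seated the step is inside the pan's mouth (4 mm to spare all round) and the disc's underside rests on the rim: this point then lies at the centre of the mouth, at the rim's height. z: the lid's axis, up.
- piston_center (a point): Centre (half-way up) of the steel brake piston: a plain round cup, diameter 50 mm, height 65 mm, open at the top (wall 6 mm), standing on the bench, about 0.25 to 0.5 kg. z: its axis, up. Inside the pan its top is 15 mm below the rim.
- small_tin_center (a point): Centre (half-way up) of a smaller open round steel tin, diameter 104 mm, height 70 mm; loose, not to be used or disturbed.
- scan_tool: Handheld diagnostic tool, black with a red face, 105 x 200 x 36 mm (200 along its y), lying on the bench; origin at the centre of its underside; loose, not to be disturbed.
- spray_can: Closed spray can, diameter 60 mm, height 150 mm, standing; origin at the centre of its underside; loose, not to be disturbed.
There are look-alikes about, which are no part of the job. Leave any turquoise look-alike of the part that bears lid_handle alone. What is shaped like the part that bears piston_center but pink is not meant.

How it is judged:
On the way:
1. the piston stands upright on the floor of the wide pan, let go (horizontal distance between piston_center and pan below 0.055 m and z of piston_center in the frame of pan between 0.03 and 0.043 m and angle between piston_center's own z axis and vertical below 0.12 rad and contact force between the fingers and piston below 0.1 N), for 0.2 s.
At the end, for the whole second after the job is handed in: The lid is on the wide pan, right way up: its seating face within 3 mm of the rim's height and 7 mm of the mouth's centre, level within 0.03 rad; the pan stands upright on the bench (within 0.03 rad); the piston stands upright (within 0.12 rad) on the pan's floor; everything is at rest (horizontal distance between lid_seat and pan_rim below 0.007 m and z of lid_seat in the frame of pan_rim between -0.003 and 0.003 m and angle between each of lid_seat, pan_rim's own z axis and vertical below 0.03 rad and height (world z) of pan below 0.004 m and linear speed of each of lid, pan below 0.02 m/s and horizontal distance between piston_center and pan below 0.055 m and z of piston_center in the frame of pan between 0.03 and 0.043 m and angle between piston_center's own z axis and vertical below 0.12 rad); the robot touches nothing.
It fails at once if the lid is let fall (faster than 0.6 m/s, a drop of about 20 mm, while not held) (linear speed of lid above 0.6 m/s and contact force between the fingers and lid below 0.1 N).
It fails at once if the piston is let fall (faster than 0.6 m/s, a drop of about 20 mm, while not held) (linear speed of piston above 0.6 m/s and contact force between the fingers and piston below 0.1 N).
It fails at once if the pan is tipped by more than 0.35 rad (angle between pan_rim's own z axis and vertical above 0.35 rad).
It fails at once if the smaller tin, the scan tool or the spray can is moved by more than 30 mm (distance of any of small_tin_center, scan_tool, spray_can from where it was at the start of the episode above 0.03 m).
It also fails if it takes over 64 s, if anything falls off the work surface, if the arm or the gripper's body presses on something with over 40 N, if the wrist force passes 120 N, or if a joint passes its speed limit or range.

## Working session

There is one attempt and no reset: what is moved stays moved. The work goes in short steps, Python scripts to look and compute and a tool call to move; the robot and the scene stay as the last step left them, time stands still between calls to the robot, and variables do not carry over. Pictures are saved under pics/ and viewed, about 8 in all and at most 12, crops included, and the job is handed in when it is done.

Besides the shell and the picture viewer there is one more tool, called after "Emit:" as name(argument=value, ...) on one line, values as JSON. servo_tool: Moves the arm, as the interface text tells. Its arguments: {"type":"object","properties":{"motion":{"type":"array","items":{"type":"array","items":{"type":"array","items":{"type":"number"}}}}},"required":["motion"]}

```bash
ls; mkdir -p pics; cat > h.py <<'E'
import numpy as np, cv2
from workcell import status, vision, order, arm
from scipy.spatial.transform import Rotation as R
def tool():
    s=status.get_state(); T=np.eye(4); q=s["eef_rot"]; T[:3,:3]=R.from_quat([q[1],q[2],q[3],q[0]]).as_matrix(); T[:3,3]=s["ee_pos"]; return T
def snap(name):
    T=tool(); c=vision.camera(name); P=np.array(c["pose"]) if "pose" in c else T@np.array(c["hand_eye"])
    d=c.get("dist",c.get("distortion")); return c["color"],np.array(c["K"]),P,c
def px2w(uv,K,P,z):
    d=P[:3,:3]@np.array([(uv[0]-K[0,2])/K[0,0],-(uv[1]-K[1,2])/K[1,1],-1.]); t=(z-P[2,3])/d[2]; return P[:3,3]+t*d
def w2px(X,K,P):
    p=P[:3,:3].T@(np.asarray(X)-P[:3,3]); return np.array([K[0,0]*p[0]/-p[2]+K[0,2],K[1,1]*-p[1]/-p[2]+K[1,2]])
E
python3 - <<'E'
from h import *
print(status.get_state(), arm.grip_point_offset)
for n in ("top","scene"):
    im,K,P,c=snap(n); print(n,c.keys(),K,P.round(3)); cv2.imwrite(f"pics/{n}0.png",im); np.savez(f"{n}.npz",K=K,P=P)
    print({k:v for k,v in c.items() if k not in("color","K","pose")})
E
```

```text
pics
{'clock': 0.0, 'qpos': array([-1.19067273e+00,  3.09018592e-01,  1.63521717e+00,  1.85147275e-05,
        1.19970928e+00, -6.97292289e-02]), 'joint_velocities': array([-0.00059675,  0.00071666,  0.000622  ,  0.0016822 , -0.00071207,
       -0.00014646]), 'joint_torque': array([ 1.65364549e-03, -4.15249586e+01, -2.76666480e+01, -3.89860099e-05,
        1.01812778e-02, -2.21622895e-05]), 'ee_pos': array([ 0.27142164, -0.56205375,  0.23002405]), 'eef_rot': array([-1.16338775e-03,  9.74810599e-01,  2.23031194e-01, -1.73290032e-04]), 'contact_force': array([-0.42734741, -0.1824961 , -0.42461877]), 'ft_torque': array([-0.02248183,  0.01099547, -0.00202892]), 'opening': 0.9970123820035652} 0.0187
top dict_keys(['color', 'K', 'pose']) [[450.3928606    0.         324.18546815]
 [  0.         450.3928606  240.52850552]
 [  0.           0.           1.        ]] [[-0.023  0.993 -0.112  0.443]
 [-1.    -0.022  0.011 -0.043]
 [ 0.008  0.112  0.994  1.041]
 [ 0.     0.     0.     1.   ]]
{}
scene dict_keys(['color', 'K', 'pose']) [[441.10296635   0.         313.85083598]
 [  0.         441.10296635 237.09554514]
 [  0.           0.           1.        ]] [[ 0.056 -0.574  0.817  1.44 ]
 [ 0.998  0.033 -0.046 -0.105]
 [-0.     0.818  0.575  0.713]
 [ 0.     0.     0.     1.   ]]
{}
```

View pics/top0.png

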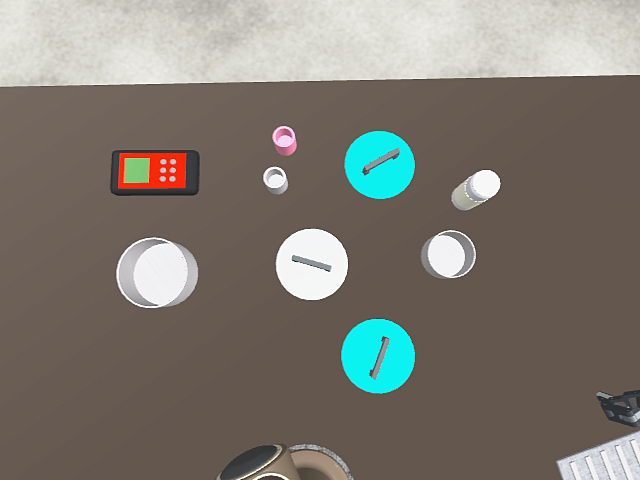

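View pics/scene0.png

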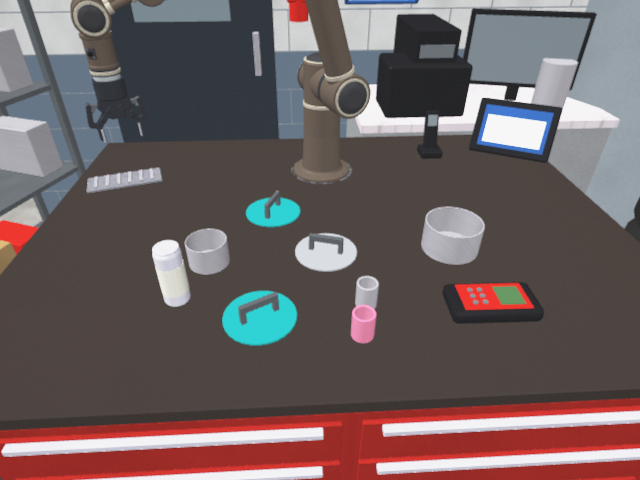

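Top view: the wide pan is at (157,272) and the smaller tin at (448,254). The silver lid is at (312,264), with turquoise look-alikes at (380,165) and (378,356). The steel piston is at (275,180), with the pink look-alike at (284,140). The scan tool is at (155,172) and the can at (475,190). The scene view agrees. I choose the silver lid, the steel piston and the larger pan.

```bash
python3 - <<'E'
from h import *
from scipy.optimize import minimize
im=cv2.imread("pics/top0.png"); z=np.load("top.npz"); K,P=z["K"],z["P"]
hsv=cv2.cvtColor(im,cv2.COLOR_BGR2HSV)
m=((hsv[...,2]>110)&(hsv[...,1]<60)).astype(np.uint8)
def blob(c,r):
    w=np.zeros_like(m); cv2.circle(w,c,r,1,-1); q=m*w
    k,_=cv2.findContours(q,0,cv2.CHAIN_APPROX_NONE); k=max(k,key=cv2.contourArea); return k[:,0,:]
sil={}
for n,c,r,h,R0 in (("pan",(157,272),55,.085,.075),("lid",(312,264),45,.015,.082),("piston",(275,180),20,.065,.025),("tin",(448,254),36,.07,.052)):
    k=blob(c,r); x,y,w,hh=cv2.boundingRect(k)
    obs=np.zeros_like(m); cv2.drawContours(obs,[k.reshape(-1,1,2)],-1,1,-1)
    lo=.01 if n=="lid" else 0
    def f(p):
        a=np.linspace(0,2*np.pi,60); pts=[w2px([p[0]+R0*np.cos(t),p[1]+R0*np.sin(t),hz],K,P) for hz in (lo,h) for t in a]
        s=np.zeros((480,640),np.uint8); hull=cv2.convexHull(np.array(pts,np.float32)); cv2.fillPoly(s,[np.round((hull-0)*16).astype(np.int32)],1,shift=4)
        return np.sum(s!=obs)
    g=px2w((x+w/2,y+hh/2),K,P,h/2)[:2]
    o=minimize(f,g,method="Nelder-Mead",options=dict(initial_simplex=[g,g+[.01,0],g+[0,.01]]))
    print(n,(x,y,w,hh),g.round(4),o.x.round(4),o.fun,obs.sum())
# lid bar: dark in disc
w=np.zeros_like(m); cv2.circle(w,(312,264),30,1,-1); q=((hsv[...,2]<130)*w).astype(np.uint8)
k,_=cv2.findContours(q,0,2); k=max(k,key=cv2.contourArea); print("bar",cv2.minAreaRect(k))
ys,xs=np.nonzero(q); (cx,cy),(ww,hh),a=cv2.minAreaRect(k); print(px2w((cx,cy),K,P,.052))
d=cv2.fitLine(k,cv2.DIST_L2,0,.01,.01).ravel(); e=[px2w((d[2]+s*d[0]*18,d[3]+s*d[1]*18),K,P,.052) for s in(-1,1)]; v=e[1]-e[0]; print("bar dir deg",np.degrees(np.arctan2(v[1],v[0])))
T=tool(); print("tool x,y world",T[:3,0].round(3),T[:3,1].round(3))
b=cv2.resize(im[110:320,90:360],None,fx=2.9,fy=2.8); cv2.imwrite("pics/crop1.png",b)
E
```

```text
pan (116, 237, 83, 71) [0.4925 0.3159] [0.4911 0.3124] 82.0 4678
lid (275, 228, 73, 72) [ 0.5056 -0.0237] [ 0.506  -0.0238] 58.0 4121
piston (263, 166, 26, 29) [0.6969 0.0531] [0.6975 0.0545] 23.0 554
tin (421, 230, 55, 49) [ 0.5182 -0.3322] [ 0.518  -0.3291] 40.0 2133
bar ((326.4999694824219, 270.0000305175781), (5.3357834815979, 1.212678074836731), 14.03624439239502)
[ 0.48894956 -0.05715379  0.052     ]
bar dir deg -112.23219847067666
tool x,y world [0.901 0.435 0.   ] [ 0.435 -0.901 -0.002]
```

View pics/crop1.png

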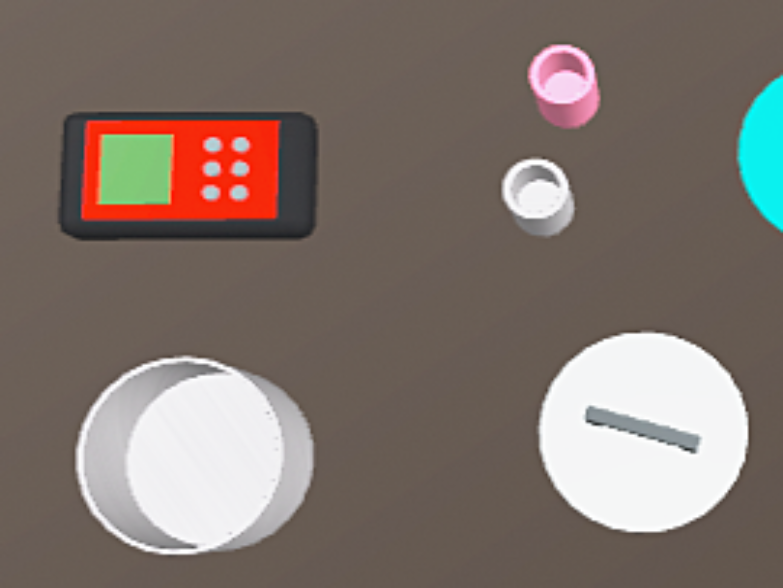

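Crop: steel piston at crop (540,195), pink one at (565,85), silver lid with its bar from (590,413) to (697,441), wide pan at (195,455). This confirms the choices, and the fitted silhouettes match the stated diameters. I square the tool to the world axes and travel over the piston.

Emit:
servo_tool(motion=[[[1,0,0,0,6.45],[1,0,0,0,6.45],[1,0,0,0,6.45],[1,0,0,0,6.45],[1,0.02,-0.029,0,0]]])

```text
clock: 0.52
ee_pos: [0.2891, -0.5376, 0.2309]
eef_rot: [0.002, 1.0, -0.004, -0.001]
contact_force: [1.3, 0.6, 0.2]
opening: 1.005
```

Emit:
servo_tool(motion=[[[1,0.02,-0.029,0,0],[1,0.02,-0.029,0,0],[1,0.02,-0.029,0,0],[1,0.02,-0.029,0,0],[1,0.02,-0.029,0,0]]])

```text
clock: 0.93
ee_pos: [0.3922, -0.3872, 0.2308]
eef_rot: [-0.0, 1.0, -0.0, -0.0]
contact_force: [0.8, -0.3, 0.6]
opening: 1.001
```

Emit:
servo_tool(motion=[[[1,0.02,-0.029,0,0],[1,0.02,-0.029,0,0],[1,0.02,-0.029,0,0],[1,0.02,-0.029,0,0],[1,0.02,-0.029,0,0]]])

```text
clock: 1.35
ee_pos: [0.4923, -0.2422, 0.2309]
eef_rot: [-0.0, 1.0, -0.0, -0.0]
contact_force: [0.7, 0.5, -0.2]
opening: 0.998
```

Emit:
servo_tool(motion=[[[1,0.02,-0.029,0,0],[1,0.02,-0.029,0,0],[1,0.02,-0.029,0,0],[1,0.02,-0.029,0,0],[1,0.02,-0.029,0,0]]])

```text
clock: 1.77
ee_pos: [0.5923, -0.0973, 0.2307]
eef_rot: [-0.0, 1.0, -0.0, -0.0]
contact_force: [1.3, -0.7, 0.1]
opening: 0.999
```

Emit:
servo_tool(motion=[[[1,0.02,-0.029,0,0],[1,0.02,-0.029,0,0],[1,0.02,-0.029,0,0],[1,0.02,-0.029,0,0],[1,0.02,-0.029,0,0]]])

```text
clock: 2.18
ee_pos: [0.6923, 0.0475, 0.2305]
eef_rot: [0.0, 1.0, -0.0, -0.001]
contact_force: [0.3, -1.8, 0.1]
opening: 1.0
```

```bash
python3 - <<'E'
from h import *
im,K,P,c=snap("wrist"); print(K,np.array(c["hand_eye"]).round(4),tool()[:3,3]); cv2.imwrite("pics/w1.png",im); np.savez("w1.npz",K=K,P=P)
for n,z in(("piston top .6975 .0545",(.6975,.0545,.065)),("base",(.6975,.0545,0))): print(n,w2px(z,K,P))
E
```

```text
[[388.79623185   0.         317.36416787]
 [  0.         388.79623185 234.23815968]
 [  0.           0.           1.        ]] [[-2.000e-04  9.470e-01  3.211e-01  8.310e-02]
 [ 1.000e+00  2.000e-04  1.000e-04  1.000e-04]
 [ 0.000e+00  3.211e-01 -9.470e-01 -1.422e-01]
 [ 0.000e+00  0.000e+00  0.000e+00  1.000e+00]] [0.69573227 0.05392069 0.23038444]
piston top .6975 .0545 [308.64897611 203.21053425]
base [310.06060183 186.70186514]
```

View pics/w1.png

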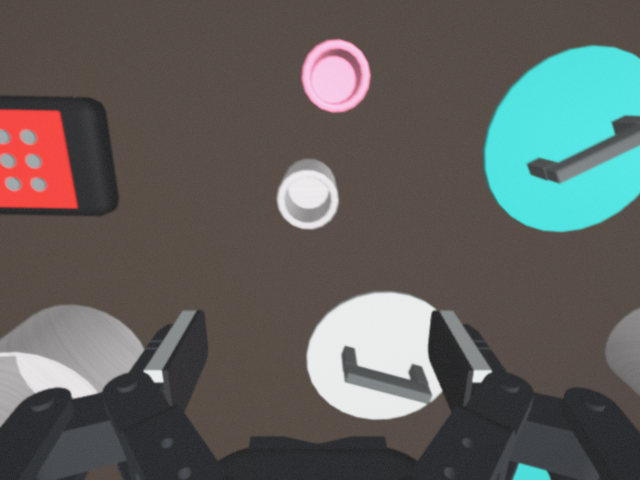

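Wrist view: the steel piston's rim is centred at about (308,199), predicted (308.6,203), so the agreement is within about 3 mm. The pink piston is at (336,76). I descend to just above it.

Emit:
servo_tool(motion=[[[1,0,0,0.035,0],[1,0,0,0.035,0],[1,0,0,0.035,0],[1,0,0,0.03,0],[1,0,0,0,0]]])

```text
clock: 2.65
ee_pos: [0.6848, 0.0458, 0.087]
eef_rot: [0.0, 1.0, -0.0, -0.008]
contact_force: [-2.7, 0.1, -1.8]
opening: 0.998
```

```bash
python3 - <<'E'
from h import *
im,K,P,c=snap("wrist"); print(tool()[:3,3]); cv2.imwrite("pics/w2.png",im); np.savez("w2.npz",K=K,P=P)
print(w2px((.6975,.0545,.065),K,P))
h=cv2.cvtColor(im,cv2.COLOR_BGR2HSV); m=((h[...,2]>90)&(h[...,1]<60)).astype(np.uint8)
n,l,s,ce=cv2.connectedComponentsWithStats(m)
for i in range(1,n):
    if s[i,4]>800: print(s[i],ce[i].round(1))
E
```

```text
[0.6872984  0.0458357  0.09078548]
[298.167165   264.15051137]
[ 289    0  127   99 2552] [351.9  55.2]
[ 306    5   74   81 4617] [342.9  44.8]
[  240   176   114   133 11307] [299.  244.9]
[ 143  306   53   77 1217] [168.2 345.5]
[ 439  308   54   75 1216] [466.6 345.7]
[ 305  374  147   87 7703] [387.2 414.1]
```

Emit:
servo_tool(motion=[[[1,0.008,-0.008,0,0],[1,0,0,0,0],[1,0,0,0,0],[1,0,0,0,0],[1,0,0,0,0]]])

```text
clock: 3.12
ee_pos: [0.7013, 0.054, 0.0984]
eef_rot: [0.0, 1.0, -0.0, 0.002]
contact_force: [-0.6, 0.6, 0.2]
opening: 0.997
```

```bash
python3 - <<'E'
from h import *
T=tool()
im,K,P,c=snap("wrist"); print(T[:3,3],tool()[:3,3]); cv2.imwrite("pics/w3.png",im)
h=cv2.cvtColor(im,cv2.COLOR_BGR2HSV); m=((h[...,2]>90)&(h[...,1]<60)).astype(np.uint8)
n,l,s,ce=cv2.connectedComponentsWithStats(m)
for i in range(1,n):
    if s[i,4]>800: print(s[i],ce[i].round(1))
a=np.linspace(0,6.28,100)
for x in(.6925,.6975,.7025): 
    p=np.array([w2px((x+.025*np.cos(t),.0545+.025*np.sin(t),.065),K,P) for t in a]); print(x,p.min(0),p.max(0))
E
```

```text
[0.7012602  0.05399735 0.09844307] [0.70085178 0.05396474 0.09792413]
[ 311   19  113  121 7049] [360.6  82.2]
[  262   200   108   129 10006] [315.6 266.2]
[ 439  305   54   78 1236] [466.4 345.2]
[ 143  308   54   75 1231] [168.2 345.4]
[ 320  385  132   76 5666] [395.5 419.2]
0.6925 [266.503923   248.67864562] [365.8413306  337.96358078]
0.6975 [266.08144114 238.90968775] [366.23364237 329.66495908]
0.7025 [265.65197101 228.97251896] [366.63244275 321.23476875]
```

Emit:
servo_tool(motion=[[[1,-0.002,0,0.02,0],[1,0,0,0.02,0],[1,0,0,0.018,0],[1,0,0,0.01,0],[1,0,0,0,0]]])

```text
clock: 3.58
ee_pos: [0.6954, 0.0538, 0.0253]
eef_rot: [0.0, 1.0, -0.0, -0.003]
contact_force: [0.5, -0.0, -0.6]
opening: 0.995
```

Emit:
servo_tool(motion=[[[1,0,0,0,0],[-1,0,0,0,0],[-1,0,0,0,0],[-1,0,0,0,0],[-1,0,0,0,0]]])

```text
clock: 4.0
ee_pos: [0.6996, 0.0543, 0.0305]
eef_rot: [-0.0, 1.0, -0.0, 0.002]
contact_force: [-0.1, 1.0, 4.3]
opening: 0.575
```

Emit:
servo_tool(motion=[[[-1,0,0,0,0],[-1,0,0,0,0],[-1,0,0,0,0],[-1,0,0,0,0],[-1,0,0,0,0]]])

```text
clock: 4.42
ee_pos: [0.6996, 0.0543, 0.0304]
eef_rot: [-0.0, 1.0, -0.0, 0.002]
contact_force: [-1.5, 0.7, 6.1]
opening: 0.581
```

```bash
python3 - <<'E'
from h import *
im,K,P,c=snap("wrist"); cv2.imwrite("pics/w4.png",im); s=status.get_state(); print(s["ee_pos"],s["opening"],s["contact_force"])
E
```

```text
[0.69959653 0.05431461 0.0303898 ] 0.5748815473417033 [-0.06983157  1.71926455  5.93130414]
```

View pics/w4.png

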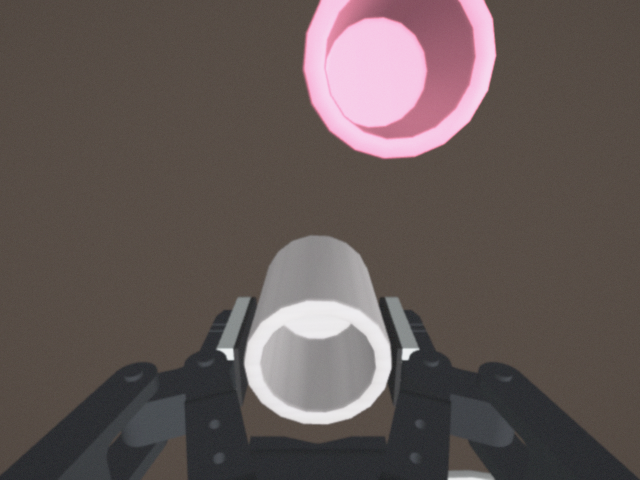

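The piston is gripped centrally between the pads, rim at (317,360); opening 0.575 corresponds to 49 mm. I lift it and carry it to the pan.

Emit:
servo_tool(motion=[[[-1,0,0,-0.02,0],[-1,0,0,-0.03,0],[-1,0,0,-0.035,0],[-1,0,0,-0.035,0],[-1,0,0,-0.03,0]]])

```text
clock: 4.88
ee_pos: [0.6972, 0.0537, 0.1789]
eef_rot: [0.0, 1.0, -0.0, -0.001]
contact_force: [1.1, 0.6, -3.0]
opening: 0.573
```

Emit:
servo_tool(motion=[[[-1,-0.0208,-0.0258,0,0],[-1,-0.0208,-0.0258,0,0],[-1,-0.0208,-0.0258,0,0],[-1,-0.0208,-0.0258,0,0],[-1,-0.0208,-0.0258,0,0]]])

```text
clock: 5.3
ee_pos: [0.5916, 0.1834, 0.1767]
eef_rot: [0.0, 1.0, -0.001, -0.001]
contact_force: [0.3, 0.7, -3.3]
opening: 0.575
```

Emit:
servo_tool(motion=[[[-1,-0.0208,-0.0258,0,0],[-1,-0.0208,-0.0258,0,0],[-1,-0.0208,-0.0258,0,0],[-1,-0.0208,-0.0258,0,0],[-1,-0.0208,-0.0258,0,0]]])

```text
clock: 5.72
ee_pos: [0.4879, 0.3123, 0.1769]
eef_rot: [0.001, 1.0, -0.0, -0.001]
contact_force: [-0.3, 1.1, -3.7]
opening: 0.578
```

Emit:
servo_tool(motion=[[[-1,0,0,0,0],[-1,0,0,0,0],[-1,0,0,0,0],[-1,0,0,0,0],[-1,0,0,0,0]]])

```text
clock: 6.13
ee_pos: [0.4908, 0.311, 0.1779]
eef_rot: [0.0, 1.0, -0.001, -0.0]
contact_force: [-0.8, -0.1, -3.3]
opening: 0.575
```

```bash
python3 - <<'E'
from h import *
T=tool(); im,K,P,c=snap("wrist"); print(T[:3,3],status.get_state()["opening"])
a=np.linspace(0,2*np.pi,60)
for x,y,col in((.491,.3124,(0,255,0)),):
    p=np.array([w2px((x+.075*np.cos(t),y+.075*np.sin(t),.085),K,P) for t in a]); cv2.polylines(im,[p.round().astype(np.int32)],True,col,1)
cv2.imwrite("pics/w5.png",im)
E
```

```text
[0.49075752 0.31097411 0.17793942] 0.5733537777499319
```

View pics/w5.png

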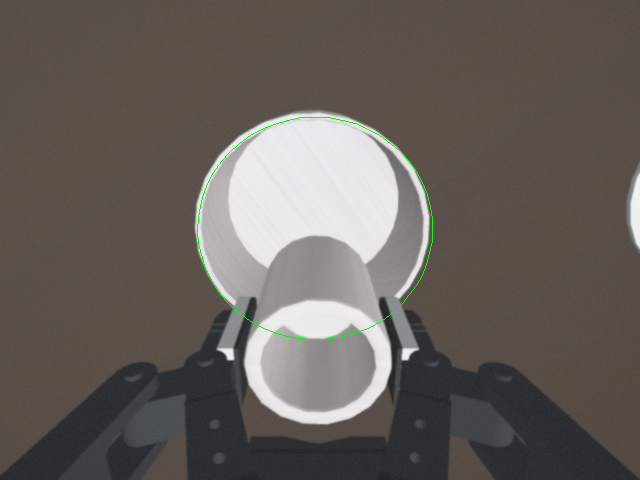

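Pan rim seen at left 195, right 433, top 111, against a prediction (green) of 198/433/117, so it is within about 3 mm. I lower the piston into it, slowing towards the end.

Emit:
servo_tool(motion=[[[-1,0.002,-0.001,0.03,0],[-1,0,0,0.03,0],[-1,0,0,0.025,0],[-1,0,0,0.02,0],[-1,0,0,0.013,0]]])

```text
clock: 6.6
ee_pos: [0.4911, 0.3113, 0.0575]
eef_rot: [0.001, 1.0, -0.001, -0.002]
contact_force: [-0.9, -0.3, -4.7]
opening: 0.578
```

Emit:
servo_tool(motion=[[[-1,0,0,0.01,0],[-1,0,0,0.006,0],[-1,0,0,0.003,0],[-1,0,0,0.001,0],[-1,0,0,0,0]]])

```text
clock: 7.02
ee_pos: [0.493, 0.3135, 0.0412]
eef_rot: [-0.0, 1.0, -0.0, 0.001]
contact_force: [0.1, 0.2, -3.8]
opening: 0.574
```

Emit:
servo_tool(motion=[[[-1,0,0,0.001,0],[-1,0,0,0.001,0],[-1,0,0,0,0],[-1,0,0,0,0],[-1,0,0,0,0]]])

```text
clock: 7.43
ee_pos: [0.4923, 0.3132, 0.0386]
eef_rot: [-0.0, 1.0, -0.0, 0.0]
contact_force: [-0.2, 0.3, -4.3]
opening: 0.579
```

Emit:
servo_tool(motion=[[[-1,0,0,0.001,0],[-1,0,0,0.001,0],[-1,0,0,0,0],[-1,0,0,0,0],[-1,0,0,0,0]]])

```text
clock: 7.85
ee_pos: [0.4921, 0.313, 0.0362]
eef_rot: [0.0, 1.0, -0.0, -0.0]
contact_force: [-0.2, -0.5, -4.0]
opening: 0.577
```

Emit:
servo_tool(motion=[[[-1,0,0,0.001,0],[-1,0,0,0.0005,0],[-1,0,0,0,0],[-1,0,0,0,0],[-1,0,0,0,0]]])

```text
clock: 8.27
ee_pos: [0.4924, 0.3132, 0.0354]
eef_rot: [-0.0, 1.0, -0.0, 0.0]
contact_force: [-1.3, -1.4, 3.0]
opening: 0.575
```

Touchdown (the force changed from -4 to +3 N). I release the piston, retreat, and go to the lid.

Emit:
servo_tool(motion=[[[0.5,0,0,0,0],[0.5,0,0,0,0],[0.5,0,0,0,0],[0.5,0,0,0,0],[0.5,0,0,0,0]]])

```text
clock: 8.68
ee_pos: [0.4923, 0.3131, 0.0347]
eef_rot: [-0.0, 1.0, -0.0, 0.0]
contact_force: [-0.3, 0.3, 0.8]
opening: 0.751
```

Emit:
servo_tool(motion=[[[0.5,0,0,-0.015,0],[0.5,0,0,-0.025,0],[0.5,0,0,-0.035,0],[0.5,0,0,-0.035,0],[0.5,0,0,-0.03,0]]])

```text
clock: 9.1
ee_pos: [0.4925, 0.3133, 0.1768]
eef_rot: [-0.0, 1.0, -0.0, 0.001]
contact_force: [0.6, 0.3, 0.1]
opening: 0.748
```

```bash
python3 - <<'E'
from h import *
T=tool(); im,K,P,c=snap("wrist"); print(T[:3,3],status.get_state()["opening"]); cv2.imwrite("pics/w6.png",im); np.savez("w6.npz",K=K,P=P)
E
```

```text
[0.49247357 0.31325176 0.17681835] 0.7486224180705378
```

View pics/w6.png

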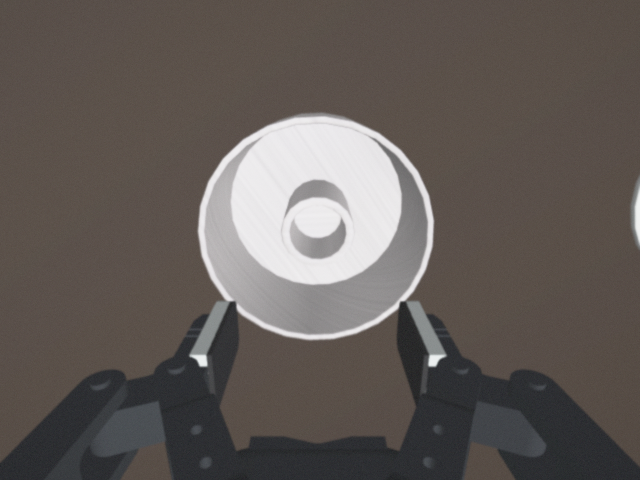

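The piston stands upright near the pan's centre, rim at (317,230), with the pan rim at 198–433 × 114–339. Now the lid.

Emit:
servo_tool(motion=[[[1,0.0015,0.037,0,0],[1,0.0015,0.037,0,0],[1,0.0015,0.037,0,0],[1,0.0015,0.037,0,0],[1,0.0015,0.037,0,0]]])

```text
clock: 9.57
ee_pos: [0.4994, 0.1266, 0.1747]
eef_rot: [-0.0, 1.0, 0.0, 0.0]
contact_force: [1.0, -0.9, 0.6]
opening: 0.998
```

Emit:
servo_tool(motion=[[[1,0.0015,0.037,0,0],[1,0.0015,0.037,0,0],[1,0.0015,0.037,0,0],[1,0.0015,0.037,0,0],[1,0,0.004,0,0]]])

```text
clock: 9.98
ee_pos: [0.5059, -0.0292, 0.1749]
eef_rot: [0.001, 1.0, -0.002, 0.001]
contact_force: [1.3, 0.3, 0.1]
opening: 1.001
```

Emit:
servo_tool(motion=[[[1,0,0,0,-7],[1,0,0,0,-7],[1,0,0,0,-7],[1,0,0,0,-7],[1,0,0,0,-7]]])

```text
clock: 10.4
ee_pos: [0.5054, -0.0236, 0.1745]
eef_rot: [-0.0, 0.953, 0.303, -0.0]
contact_force: [-0.1, -0.3, -0.5]
opening: 1.006
```

Emit:
servo_tool(motion=[[[1,0,0,0,-7],[1,0,0,0,-7],[1,0,0,0,-7],[1,0,0,0,-7],[1,0,0,0,-7]]])

```text
clock: 10.82
ee_pos: [0.5054, -0.0234, 0.1745]
eef_rot: [-0.0, 0.817, 0.576, 0.0]
contact_force: [0.5, 0.1, 0.2]
opening: 0.998
```

Emit:
servo_tool(motion=[[[1,0,0,0,-5],[1,0,0,0,0],[1,0,0,0,0],[1,0,0,0,0],[1,0,0,0,0]]])

```text
clock: 11.23
ee_pos: [0.5055, -0.0238, 0.1747]
eef_rot: [-0.0, 0.794, 0.608, 0.0]
contact_force: [-0.3, -0.3, -0.0]
opening: 1.0
```

```bash
cat > bar.py <<'E'
from h import *
import sys
T=tool(); im,K,P,c=snap("wrist"); print(T[:3,3],T[:3,0].round(4)); cv2.imwrite(f"pics/{sys.argv[1]}.png",im); np.savez(f"{sys.argv[1]}.npz",K=K,P=P,T=T)
u=w2px((.506,-.0238,.061),K,P); print("pred bar",u)
E
python3 bar.py w7
```

```text
[ 0.50547522 -0.02381226  0.17471206] [0.2604 0.9655 0.    ]
pred bar [317.56264926 228.43153129]
```

View pics/w7.png

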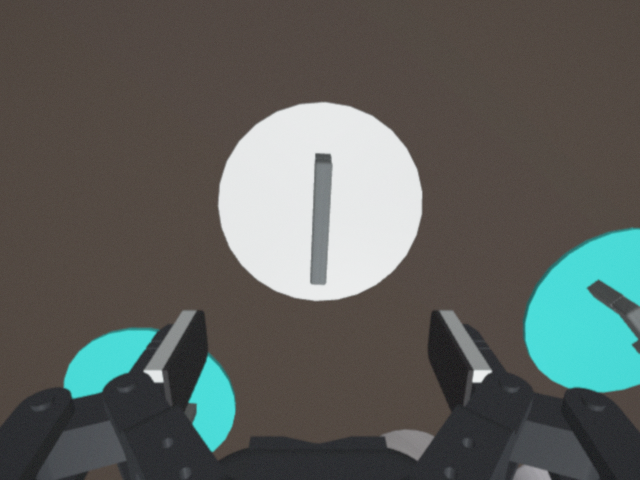

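The bar is nearly aligned: its top face runs from (323,160) to (318,284), and the disc is centred at about (320,201). I fit the disc, the bar and (from w6) the pan rim.

```bash
cat > fit.py <<'E'
from h import *
from scipy.optimize import least_squares
def fitcirc(pts,K,P,z,r):
    X=np.array([px2w(p,K,P,z)[:2] for p in pts])
    o=least_squares(lambda c:np.hypot(*(X-c[:2]).T)-c[2],[*X.mean(0),r],loss="soft_l1",f_scale=.001)
    o2=least_squares(lambda c:np.hypot(*(X-c).T)-r,X.mean(0),loss="soft_l1",f_scale=.001)
    return o.x.round(4),o2.x.round(4)
def load(n):
    z=np.load(n+".npz"); return cv2.imread(f"pics/{n}.png"),z["K"],z["P"]
E
python3 - <<'E'
from fit import *
im,K,P=load("w7"); g=cv2.cvtColor(im,cv2.COLOR_BGR2HSV)
m=((g[...,2]>150)&(g[...,1]<40)).astype(np.uint8); m[:,:210]=0;m[:,430:]=0;m[310:]=0
k,_=cv2.findContours(m,0,cv2.CHAIN_APPROX_NONE);k=max(k,key=cv2.contourArea)[:,0,:]
print("disc",fitcirc(k,K,P,.0125,.082))
b=((g[...,2]<140)).astype(np.uint8); w=np.zeros_like(b); cv2.circle(w,(320,201),94,1,-1); b*=w
k,_=cv2.findContours(b,0,cv2.CHAIN_APPROX_NONE);k=max(k,key=cv2.contourArea)
print(cv2.boundingRect(k),cv2.minAreaRect(k))
# top-face midline at two rows
mid=[]
for v in range(180,280,5):
    r=np.nonzero(b[v])[0]; mid.append(px2w((r.mean(),v),K,P,.061)[:2])
mid=np.array(mid); d=cv2.fitLine(mid.astype(np.float32),cv2.DIST_L2,0,.01,.01).ravel(); print("bar line",d, np.degrees(np.arctan2(d[1],d[0]))%180)
T=np.load("w7.npz")["T"]; print("tool x deg",np.degrees(np.arctan2(T[1,0],T[0,0])))
im,K,P=load("w6"); g=cv2.cvtColor(im,cv2.COLOR_BGR2GRAY)
pts=[]
c=np.array([316,226.])
for t in np.linspace(0,2*np.pi,120,endpoint=False):
    d=np.array([np.cos(t),np.sin(t)])
    if d[1]<-.75: continue   # outer wall visible there
    r=np.arange(85,140,.5); s=np.array([g[int(round(c[1]+q*d[1])),int(round(c[0]+q*d[0]))] for q in r])
    i=np.nonzero(s>150)[0]
    if d[1]>.55 and abs(d[0])>.5: continue # fingers
    if len(i): pts.append(c+d*r[i[-1]])
print("pan rim",len(pts),fitcirc(pts,K,P,.085,.075))
im,K,P=load("w6")
pt=[px2w((u,v),K,P,.07) for u,v in((282,231),(353,231))]; print("piston in pan approx",np.round(pt,4))
E
```

```text
disc (array([ 0.508 , -0.0238,  0.0819]), array([ 0.508 , -0.0238]))
(311, 154, 21, 130) ((320.7895202636719, 218.47268676757812), (16.449377059936523, 129.48118591308594), 2.2025983333587646)
bar line [ 0.30089658  0.9536568   0.5076445  -0.02408673] 72.48853
tool x deg 74.9054359352205
pan rim 76 (array([0.4935, 0.3144, 0.0747]), array([0.4936, 0.3144]))
piston in pan approx [[0.4936 0.3371 0.07  ]
 [0.4935 0.2892 0.07  ]]
```

Emit:
servo_tool(motion=[[[1,0,0.002,0.03,2.4],[1,0,0,0.035,0],[1,0,0,0.03,0],[1,0,0,0.02,0],[1,0,0,0.012,0]]])

```text
clock: 11.7
ee_pos: [0.5052, -0.0242, 0.045]
eef_rot: [-0.002, 0.806, 0.591, -0.002]
contact_force: [-0.8, -0.5, 0.2]
opening: 1.001
```

Emit:
servo_tool(motion=[[[1,0,0,0.008,0],[1,0,0,0.004,0],[1,0,0,0.002,0],[1,0,0,0,0],[1,0,0,0,0]]])

```text
clock: 12.12
ee_pos: [0.5086, -0.0246, 0.0349]
eef_rot: [0.001, 0.806, 0.592, 0.001]
contact_force: [-0.3, -0.9, 0.1]
opening: 1.002
```

Emit:
servo_tool(motion=[[[-1,0,0,0,0],[-1,0,0,0,0],[-1,0,0,0,0],[-1,0,0,0,0],[-1,0,0,0,0]]])

```text
clock: 12.53
ee_pos: [0.5075, -0.0245, 0.034]
eef_rot: [0.0, 0.806, 0.592, 0.0]
contact_force: [0.1, 0.7, 0.7]
opening: 0.299
```

Emit:
servo_tool(motion=[[[-1,0,0,0,0],[-1,0,0,0,0],[-1,0,0,0,0],[-1,0,0,0,0],[-1,0,0,0,0]]])

```text
clock: 12.95
ee_pos: [0.5075, -0.0245, 0.034]
eef_rot: [-0.0, 0.806, 0.592, -0.0]
contact_force: [-0.5, -0.3, 3.7]
opening: 0.127
```

```bash
python3 bar.py w8
```

```text
[ 0.5074504  -0.0244526   0.03400353] [0.2995 0.9541 0.    ]
pred bar [312.07016302 352.33177087]
```

View pics/w8.png

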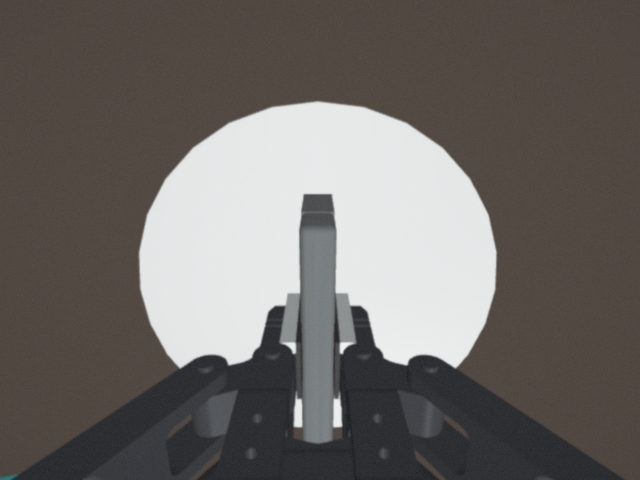

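The bar is held centrally (u ≈ 318) and the disc lies level. I lift it and carry it gently to the pan.

Emit:
servo_tool(motion=[[[-1,0,0,-0.01,0],[-1,0,0,-0.025,0],[-1,0,0,-0.035,0],[-1,0,0,-0.035,0],[-1,0,0,-0.025,0]]])

```text
clock: 13.42
ee_pos: [0.5076, -0.0245, 0.1659]
eef_rot: [0.001, 0.806, 0.592, 0.001]
contact_force: [0.9, -1.0, -3.8]
opening: 0.128
```

Emit:
servo_tool(motion=[[[-1,0.01,-0.0036,0,0],[-1,0.018,-0.0065,0,0],[-1,0.024,-0.0087,0,0],[-1,0.024,-0.0087,0,0],[-1,0.024,-0.0087,0,0]]])

```text
clock: 13.83
ee_pos: [0.5008, 0.0829, 0.1619]
eef_rot: [-0.001, 0.806, 0.591, -0.001]
contact_force: [-0.2, 0.7, -4.0]
opening: 0.134
```

Emit:
servo_tool(motion=[[[-1,0.024,-0.0087,0,0],[-1,0.024,-0.0087,0,0],[-1,0.024,-0.0087,0,0],[-1,0.024,-0.0087,0,0],[-1,0.024,-0.0087,0,0]]])

```text
clock: 14.25
ee_pos: [0.495, 0.2104, 0.1615]
eef_rot: [-0.001, 0.806, 0.592, -0.002]
contact_force: [0.5, 0.3, -3.9]
opening: 0.129
```

Emit:
servo_tool(motion=[[[-1,0.024,-0.0087,0,0],[-1,0.024,-0.0087,0,0],[-1,0.02,-0.0073,0,0],[-1,0.016,-0.0058,0,0],[-1,0.0135,-0.005,0,0]]])

```text
clock: 14.67
ee_pos: [0.4905, 0.3141, 0.1614]
eef_rot: [-0.0, 0.806, 0.592, -0.002]
contact_force: [0.2, -0.2, -3.9]
opening: 0.128
```

Emit:
servo_tool(motion=[[[-1,0,0,0,0],[-1,0,0,0,0],[-1,0,0,0,0],[-1,0,0,0,0],[-1,0,0,0,0]]])

```text
clock: 15.08
ee_pos: [0.4925, 0.3119, 0.1635]
eef_rot: [0.0, 0.806, 0.591, -0.0]
contact_force: [-0.6, -1.0, -3.3]
opening: 0.129
```

```bash
python3 - <<'E'
from h import *
T=tool(); print(T[:3,3],T[:3,0].round(4),T[:3,2].round(4))
im,K,P,c=snap("scene"); a=np.linspace(0,2*np.pi,80); o=im.copy()
cx,cy=T[:2,3]+.0008*T[:2,0]; z=T[2,3]-.034
for (x,y,zz,r,col) in((cx,cy,z+.015,.082,(0,255,0)),(.4928,.314,.085,.075,(0,0,255)),(.4928,.314,0,.075,(0,0,255))):
    p=np.array([w2px((x+r*np.cos(t),y+r*np.sin(t),zz),K,P) for t in a]); cv2.polylines(o,[(p*8).round().astype(np.int32)],True,col,1,shift=3)
cv2.imwrite("pics/s1_raw.png",im); np.savez("s1_raw.npz",K=K,P=P)
cr=slice(100,280),slice(360,540)
f=lambda i:cv2.resize(i[cr],None,fx=2.2,fy=3.2,interpolation=cv2.INTER_CUBIC)
cv2.imwrite("pics/s1.png",np.hstack([f(im),f(o)]))
w,K,P,c=snap("wrist"); cv2.imwrite("pics/w9.png",w); np.savez("w9.npz",K=K,P=P,T=T)
E
```

```text
[0.49253285 0.3119495  0.16350912] [ 3.006e-01  9.537e-01 -7.000e-04] [-6.e-04 -6.e-04 -1.e+00]
```

View pics/s1.png

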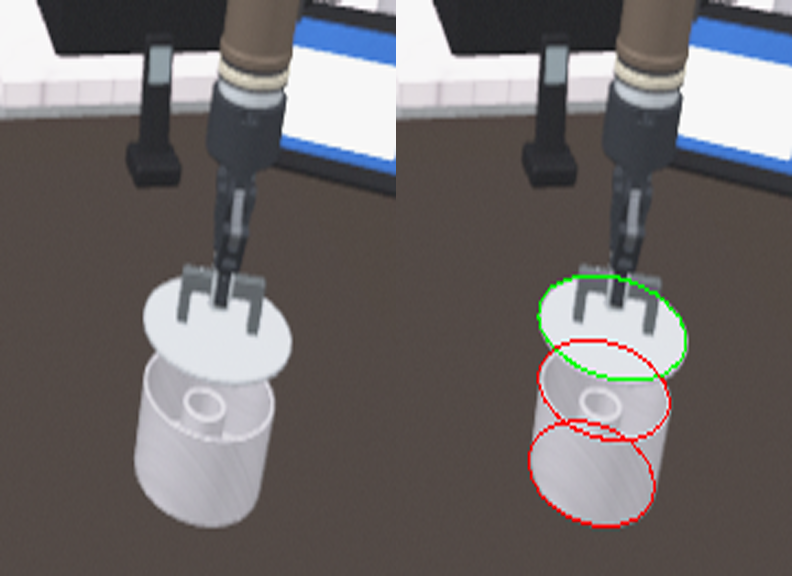

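Scene view: the held lid (green) and the pan (red) match their predictions within about a pixel, and the piston is upright inside. I make a small y correction and lower to just above the rim.

Emit:
servo_tool(motion=[[[-1,0.0012,-0.0004,0.01,0],[-1,0,0,0.014,0],[-1,0,0,0.01,0],[-1,0,0,0.005,0],[-1,0,0,0.002,0]]])

```text
clock: 15.6
ee_pos: [0.4914, 0.3135, 0.1208]
eef_rot: [-0.0, 0.806, 0.592, -0.002]
contact_force: [-0.3, -0.4, -3.8]
opening: 0.127
```

Emit:
servo_tool(motion=[[[-1,0,0,0,0],[-1,0,0,0,0],[-1,0,0,0,0],[-1,0,0,0,0],[-1,0,0,0,0]]])

```text
clock: 16.02
ee_pos: [0.493, 0.3145, 0.1235]
eef_rot: [0.0, 0.806, 0.592, 0.001]
contact_force: [0.0, 0.2, -3.6]
opening: 0.127
```

Emit:
servo_tool(motion=[[[-1,0,0,0.001,0],[-1,0,0,0.001,0],[-1,0,0,0.001,0],[-1,0,0,0.001,0],[-1,0,0,0,0]]])

```text
clock: 16.43
ee_pos: [0.4923, 0.3141, 0.1184]
eef_rot: [-0.0, 0.806, 0.592, -0.0]
contact_force: [-0.0, -0.4, -3.3]
opening: 0.128
```

Emit:
servo_tool(motion=[[[-1,0,0,0.001,0],[-1,0,0,0.001,0],[-1,0,0,0.001,0],[-1,0,0,0,0],[-1,0,0,0,0]]])

```text
clock: 16.85
ee_pos: [0.4925, 0.3141, 0.1156]
eef_rot: [-0.0, 0.806, 0.592, -0.0]
contact_force: [0.7, 0.2, -2.7]
opening: 0.13
```

Emit:
servo_tool(motion=[[[-1,0,0,0.001,0],[-1,0,0,0.001,0],[-1,0,0,0.001,0],[-1,0,0,0,0],[-1,0,0,0,0]]])

```text
clock: 17.27
ee_pos: [0.4925, 0.3141, 0.1127]
eef_rot: [-0.0, 0.806, 0.592, -0.0]
contact_force: [-0.2, -0.4, -3.3]
opening: 0.126
```

Emit:
servo_tool(motion=[[[-1,0,0,0.001,0],[-1,0,0,0.001,0],[-1,0,0,0,0],[-1,0,0,0,0],[-1,0,0,0,0]]])

```text
clock: 17.68
ee_pos: [0.4926, 0.3142, 0.1108]
eef_rot: [-0.0, 0.806, 0.592, -0.0]
contact_force: [-0.1, -0.6, -4.1]
opening: 0.13
```

Emit:
servo_tool(motion=[[[-1,0,0,0.001,0],[-1,0,0,0.0005,0],[-1,0,0,0,0],[-1,0,0,0,0],[-1,0,0,0,0]]])

```text
clock: 18.1
ee_pos: [0.4926, 0.3142, 0.1093]
eef_rot: [0.0, 0.806, 0.592, 0.0]
contact_force: [-0.3, -0.7, -3.2]
opening: 0.129
```

Emit:
servo_tool(motion=[[[-1,0,0,0.0007,0],[-1,0,0,0,0],[-1,0,0,0,0],[-1,0,0,0,0],[-1,0,0,0,0]]])

```text
clock: 18.52
ee_pos: [0.4927, 0.3143, 0.109]
eef_rot: [0.0, 0.806, 0.592, 0.0]
contact_force: [-0.8, -1.6, 0.9]
opening: 0.125
```

Contact at z = 0.109, exactly the expected seated height. I release, retreat and check.

Emit:
servo_tool(motion=[[[0,0,0,0,0],[0,0,0,0,0],[0,0,0,0,0],[0,0,0,0,0],[0,0,0,0,0]]])

```text
clock: 18.93
ee_pos: [0.4928, 0.3143, 0.1087]
eef_rot: [0.0, 0.806, 0.592, 0.0]
contact_force: [0.8, -0.2, 1.6]
opening: 0.503
```

Emit:
servo_tool(motion=[[[0,0,0,-0.005,0],[0,0,0,-0.015,0],[0,0,0,-0.03,0],[0,0,0,-0.03,0],[0,0,0,-0.025,0]]])

```text
clock: 19.35
ee_pos: [0.493, 0.3144, 0.2157]
eef_rot: [0.0, 0.806, 0.592, 0.001]
contact_force: [0.1, 0.6, -0.5]
opening: 0.498
```

Emit:
servo_tool(motion=[[[0,-0.03,0,0,0],[0,-0.04,0,0,0],[0,-0.04,0,0,0],[0,-0.03,0,0,0],[0,0,0,0,0]]])

```text
clock: 19.77
ee_pos: [0.4482, 0.1764, 0.2133]
eef_rot: [0.0, 0.807, 0.591, -0.002]
contact_force: [-0.0, 0.3, -0.9]
opening: 0.501
```

```bash
python3 - <<'E'
from fit import *
im,K,P,c=snap("scene"); cv2.imwrite("pics/s2_raw.png",im)
t,Kt,Pt,c=snap("top"); cv2.imwrite("pics/t2_raw.png",t)
a=np.linspace(0,2*np.pi,80); o=im.copy(); ot=t.copy()
for (x,y,zz,r,col) in((.4928,.3145,.090,.082,(0,200,0)),(.4928,.314,0,.075,(0,0,255))):
    for oo,k,p in((o,K,P),(ot,Kt,Pt)):
        q=np.array([w2px((x+r*np.cos(s),y+r*np.sin(s),zz),k,p) for s in a]); cv2.polylines(oo,[(q*8).round().astype(np.int32)],True,col,1,shift=3)
A=cv2.resize(np.hstack([im[180:290,400:500],o[180:290,400:500]]),(400,220)); A=cv2.resize(A,(800,440)) if 0 else cv2.resize(np.vstack([np.hstack([im[180:280,400:500],o[180:280,400:500]]),np.hstack([t[220:320,105:205],ot[220:320,105:205]])]),(600,600),interpolation=cv2.INTER_CUBIC)
cv2.imwrite("pics/final.png",A); print(status.get_state()["contact_force"])
E
```

```text
[-0.1150747   0.59745524 -0.13677845]
```

View pics/final.png

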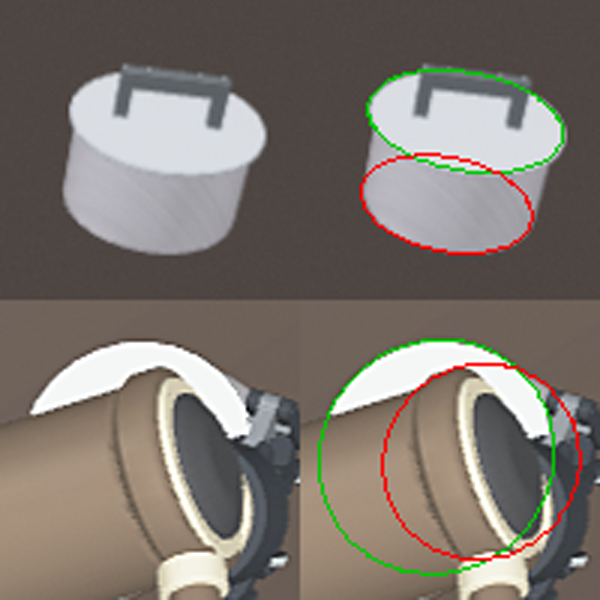

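The lid lies on the predicted seated outline (disc top at 0.090 m) and looks level with no gap. The pan's base has not moved, and nothing is touching the robot. Handing in.

```bash
python3 -c "
from h import *
print(order.job_done())"
```

```text
the job is handed in; nothing more can be done
None
```

The steel piston is standing on the floor of the wide pan, and the silver lid is seated on the rim. The job was handed in at about 20 s of the 64 s allowed.

**Piston:** It touched down gently at the expected height and was let go. A close wrist picture then showed it upright near the pan's centre.

**Lid:** Contact came at a tool height of 0.109 m, exactly the predicted seated height. The final scene picture matches the predicted seated outline to about a pixel (roughly 3 mm), looks level with no gap, and shows the pan's base unmoved. After the retreat the tool force was about 0 N.

**What was less certain:**
- The top and wrist cameras disagreed by 2–3 mm on the pan and lid positions, so I aimed between them.
- In the last top view the arm hid most of the lid, so the seating check rests on the scene view, the contact height and the visible edge of the lid.
- I did not re-measure the smaller tin, scan tool and spray can at the end. The tool stayed well away from them or above them, and the force readings showed no unexpected contact.

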